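# Shift the remote-driving rig's gear lever from second up to third

### The job

The gear lever of the remote-driving rig stands in second; shift it up to third through its H-gate: push the red knob forward out of second into neutral, across to the right, then forward until the lever is fully home in third. Push the knob gently with your fingertips, without gripping it or forcing it against the gate, and do not put the lever into first or fourth on the way. Leave everything else on the bench where it is, and finish with the hand clear of the lever.

Things in the scene. Friction and masses are not known exactly. Their poses are not given: they have to be found in the camera images.
- shifter: H-pattern shifter fixed to the bench: steel base plate 220 (x) x 160 (y) x 6 mm and on it a blue box 124 x 100 mm, top 108 mm above the bench. Origin: centre of the underside, at bench height. x = driver's forward (away from the robot), y = driver's left, z up; turned up to 0.42 rad either way. First gear is forward left, second back left, third forward right, fourth back right.
- gate (a point): Centre of the H-shaped slot (neutral, middle of the cross slot) in the bare aluminium gate plate on top of the shifter, 106 mm above the bench; axes as the shifter's. Slots 13 mm wide, the lever's steel stem 10 mm thick; the left and right slots lie 24 mm apart; the noses of the gate's tongues are rounded.
- pivot (a point): Point about which the lever swings, inside the shifter on its centre line, 36 mm above the bench; axes as the shifter's. The knob's centre is 185 mm from it: in this frame x = 0.185 cos(gear_side) sin(gear_fore), y = -0.185 sin(gear_side), so about 48 mm back in second, 48 mm forward in third, 31 mm to the left or right of the centre line.
- knob (a point): Centre of the lever's red ball knob, 48 mm across: white cap on top, below it a black collar 22 mm thick that ends 36 mm under the centre, then the bare stem. Centre about 218 mm above the bench in neutral, 212 mm in a gear.
- gear_fore (a joint): Lever's fore-and-aft angle (rad), positive forward: about -0.26 in second and fourth, 0 in neutral, +0.26 fully home in first and third, where the gate stops it. A sprung detent holds it in the gears and in neutral (0.03 rad of play): about 5 N at the knob moves it out, and past half-way (0.135 rad either side) it clicks on by itself to the next position.
- gear_side (a joint): Lever's sideways angle (rad), positive to the right: about -0.17 in the left slots, +0.17 in the right ones. It can change much only in neutral. Light friction (about 1 N at the knob), no spring: it stays where it is left.
- battery: Loose battery pack beside the shifter, black and yellow, 105 x 35 x 28 mm; origin under its centre, x along it.
- screwdriver: Loose screwdriver with a blue handle lying beside the shifter, 180 mm long, x along it to the tip.
- tape: Loose roll of yellow tape lying flat, 96 mm across, 24 mm high; origin under its centre.
- mug: Loose white mug, 80 mm across, 90 mm high, handle at its +y; origin under its centre.
- handset: Loose grey radio-control handset lying face up, 100 x 170 x 34 mm with two sticks to 60 mm high; origin under its centre.
- drone: Loose white quadcopter, about 190 x 190 mm with its rotors and 90 mm high; origin under its centre.
- radio: Loose small dark blue radio box, 100 x 70 x 30 mm; origin under its centre.

How it is judged (in metres and radians):
On the way, in this order (a step that is already met when the one before it is completed fails the run):
1. the lever has been pushed across neutral to the right (value of joint gear_side above 0.12 rad and value of joint gear_fore between -0.09 and 0.09 rad), for 0.02 s.
2. the lever is fully home in third (value of joint gear_fore above 0.23 rad and value of joint gear_side above 0.12 rad), for 0.2 s.
At the end, for the whole second after the job is handed in: The lever rests fully home in third: right-hand slot (gear_side above 0.12 rad), forward (gear_fore above 0.23 rad of about 0.26), standing still (all of step 2 and velocity of joint gear_fore between -0.05 and 0.05 rad/s); the robot touches nothing.
It fails at once if the lever was put into first (value of joint gear_fore above 0.135 rad and value of joint gear_side below 0 rad).
It fails at once if the lever was put into fourth (value of joint gear_fore below -0.135 rad and value of joint gear_side above 0 rad).
It fails at once if the lever or its box was forced (more than 35 N of contact with the robot) (contact force between any of the fingers, the arm and shifter above 35 N).
It fails at once if the knob or the lever was gripped between the fingers (touched with the grasp point on its centre line) (horizontal distance between the grasp point and knob below 0.015 m and z of the grasp point in the frame of knob below 0.03 m and contact force between the fingers and shifter above 0.5 N).
It fails at once if a loose thing on the bench was moved or carried off (more than 30 mm) (distance of any of battery, screwdriver, tape, mug, handset, drone, radio from where it was at the start of the episode above 0.03 m).
It also fails if it takes over 72 s, if anything falls off the work surface, if the arm or the gripper's body presses on something with over 40 N, if the wrist force passes 120 N, or if a joint passes its speed limit or range.

### The arm

A 6-joint arm with a two-finger parallel gripper is mounted at the origin on the work surface. World frame = base frame: x ahead of the robot, y to its left, z up, the work surface at z = 0. Lengths are in mm, angles in rad, forces in N, time in s.
With the tool pointing down it reaches from about 275 to 1000 mm from the base axis. Payload 8.4 kg.
Tool frame: the origin (TCP) lies on the centre line of the jaws, within the pads' length; the fingertips stand r.tip_reach ahead of it and the grasp point (between the pads) lies 11 mm behind it (r.tip_reach is the distance from the TCP to the fingertips, in mm); z points along the fingers, y is the line along which they close (so a half turn about z gives the same grasp; the last joint's range is limited). The gripper opens to 85 mm and grips with 20 to 120 N. Pads are 22 mm wide; open, the fingers measure 114 mm over their backs; the gripper's body (76 mm by 85 mm) begins 54 mm behind the grasp point. The pads swing forward as they close: fully open they stand 13 mm farther back than shut.
Start: joints at [-1.305, 0.353, 1.633, -0, 1.155, -0.002], TCP at [165.38, -602.725, 239.281] pointing down, gripper open.
Joint ranges: [-2.63, 2.63], [-0.92, 2.1], [0.06, 2.66], [-1.3, 4.44], [0, 2.69], [-3.02, 3.02]. Speed limits (rad/s): [2.22, 2.22, 2.79, 3.14, 3.14, 3.14].

### API

Orientations are given as [roll, pitch, yaw] about the fixed x, y, z axes, in that order (R = Rz(yaw) Ry(pitch) Rx(roll)).
In Python, from rig import r gives the robot as it stands.
- The arm moves only by the tool carry_out, never from a script. Its argument "targets" is a list of rows, each an object with "dp": the shift along the tool's x, y, z in mm, a list of three; "yaw": the turn about the tool's z in degrees. A call has 1 to 12 rows; each row is the pose to reach, as a shift and turn from the pose commanded when the call began, along the tool's axes at that moment; what a row does not reach only later rows make up. A row lasts 1/8 s, in which the tool goes at most 62.5 mm and 10.7 degrees, less where a joint would pass 70% of its speed; a pose out of reach is approached as far as the arm can. A call with a gripper value outside its range is refused whole. "fingers" is the opening, from -1 (shut) to 1 (fully open), so that 0 is half open, set as the call begins (left out, the last holds). The fingers move at their own pace and stop on an object; "grip_force" is the grip in N (left out, the last holds). Time passes only in rows, so rows that repeat a pose let the fingers close. It gives the time, the measured TCP pose, the force, the opening and the grip force at its end, in the units of the state.
- r.sense(): the state, without advancing time (a new reading comes with each control period).
- r.grab_frame(name): name is "side" or "top"; returns the picture (384x512x3 uint8, red, green, blue); there is no depth.
- r.get_calibration(name): a dict with "fx", "fy", "cx", "cy" (pixels), "rvec" (rotation vector, rad) and "tvec" (3), from world to camera coordinates, as OpenCV has them. Camera axes: x right, y down, z forward; pixel columns grow to the right and rows downward; lengths in mm; the calibration is good to about 2 mm. A picture is of the moment at which its call begins. get_calibration takes no time and is no camera call.
- r.sign_off(): hands the job in; it is judged then, once.
The state is a dict: "clock": time; "qpos": joint angles; "qvel": joint speeds; "joint_efforts": joint torques, N m; "eef_pos": TCP position; "tcp_rot": TCP orientation; "contact_force": force on the tool from outside, world axes, zero at the start; "wrist_torque": the same for the moment, N m; "opening": opening from 0.0 (shut) to 1.0 (fully open); "grasp_force": force on a finger pad.
Only numpy, scipy, OpenCV 4.12 (cv2) and the standard library are available. Lean on these libraries where they do the work, as an engineer would, in place of code of your own. Each camera call takes 0.05 s, during which the arm holds its last target. There are 200 camera calls.

## Working session

There is one attempt and no reset: what is moved stays moved. The work goes in short steps, Python scripts to look and compute and a tool call to move; the robot and the scene stay as the last step left them, time stands still between calls to the robot, and variables do not carry over. Pictures are saved under pics/ and viewed, at most 10 in all, crops included, and the job is handed in when it is done.

Besides the shell and the picture viewer there is one more tool, called after "Call:" by a JSON object that holds its "op" and its "data", one argument or row to a line. carry_out: Moves the arm, as the interface text tells. Its arguments: {"type":"object","properties":{"targets":{"type":"array","items":{"type":"object","properties":{"dp":{"type":"array","items":{"type":"number"}},"yaw":{"type":"number"}}}},"fingers":{"type":"number"},"grip_force":{"type":"number"}},"required":["targets"]}

```bash
mkdir -p pics; ls; python3 - <<'E'
from rig import r
import cv2,numpy as np
for n in("side","top"):
    im=r.grab_frame(n);np.save(f"pics/{n}0.npy",im);cv2.imwrite(f"pics/{n}0.png",im[:,:,::-1])
    c=r.get_calibration(n);print(n,c)
    R=cv2.Rodrigues(np.array(c["rvec"],float))[0];print(-R.T@np.array(c["tvec"]))
print(r.sense(),r.tip_reach)
E
```

```text
pics
side {'fx': 442.78924119079414, 'fy': 442.78924119079414, 'cx': 248.1092243436015, 'cy': 200.9155663612491, 'rvec': array([ 2.23753846, -0.07396847,  0.02996967]), 'tvec': array([-545.41346168,  122.97476686, 1596.54476388])}
[  473.58320281 -1210.20689465  1082.8998304 ]
top {'fx': 375.9837571131943, 'fy': 375.9837571131943, 'cx': 246.1715641110146, 'cy': 198.13348590235384, 'rvec': array([ 2.11869919, -2.17974153,  0.10003956]), 'tvec': array([  28.10131647,  548.08595411, 1245.66408178])}
[ 398.62019852  -16.41562529 1301.4220554 ]
{'clock': 0.1, 'qpos': array([-1.30542899e+00,  3.53562009e-01,  1.63406854e+00, -2.38646932e-05,
        1.15523543e+00, -2.42000037e-03]), 'qvel': array([ 0.00174471,  0.0003633 , -0.00080771,  0.00085735, -0.00084134,
       -0.00102202]), 'joint_efforts': array([ 9.45967840e-04, -6.06356406e+01, -3.42820680e+01,  6.45025307e-05,
        4.06809209e-03,  1.14256713e-05]), 'eef_pos': array([ 165.24111235, -602.31103371,  238.6435508 ]), 'tcp_rot': array([-3.14031927e+00,  1.87397641e-05,  2.67796995e-01]), 'contact_force': array([ 1.05632893,  0.21110826, -0.31658255]), 'wrist_torque': array([-0.01624949,  0.00151814,  0.04883633]), 'grasp_force': 0.0, 'opening': 1.002108635840813} 8.0
```

View pics/side0.png

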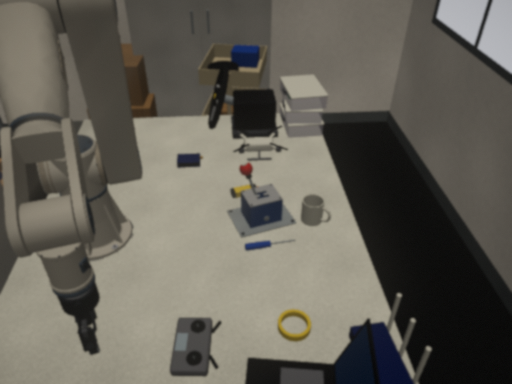

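View pics/top0.png

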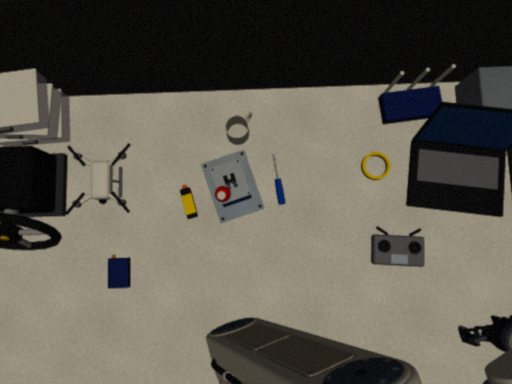

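The side view shows the red knob at (246,169) on the blue box at (262,205). The top view shows the knob at (222,193), the base plate corners at about (203,165), (243,151), (262,208) and (220,221), and the H-slot at (230,180).

```bash
cat > h.py <<'E'
import cv2,numpy as np
from rig import r
def cam(n):
    c=r.get_calibration(n);R=cv2.Rodrigues(np.array(c["rvec"],float))[0];t=np.array(c["tvec"],float)
    K=np.array([[c["fx"],0,c["cx"]],[0,c["fy"],c["cy"]],[0,0,1]]);return K,R,t
def ray(n,p):
    K,R,t=cam(n);d=R.T@np.linalg.solve(K,[p[0],p[1],1.]);return -R.T@t,d/np.linalg.norm(d)
def onz(n,p,z):
    o,d=ray(n,p);return o+d*(z-o[2])/d[2]
def tri(ps,pt):
    A=np.zeros((3,3));b=np.zeros(3)
    for n,p in(("side",ps),("top",pt)):
        o,d=ray(n,p);M=np.eye(3)-np.outer(d,d);A+=M;b+=M@o
    return np.linalg.solve(A,b)
def red(im,box):
    x0,y0,x1,y1=box;f=im.astype(int);m=((f[:,:,0]>90)&(f[:,:,0]>1.8*f[:,:,1])&(f[:,:,0]>1.8*f[:,:,2]))
    k=np.zeros(m.shape,np.uint8);k[y0:y1,x0:x1]=m[y0:y1,x0:x1]
    pts=cv2.findNonZero(k);h=cv2.convexHull(pts);return cv2.minEnclosingCircle(h),len(pts)
E
python3 - <<'E'
from h import *
s=np.load("pics/side0.npy");t=np.load("pics/top0.npy")
cs=red(s,(225,150,270,190));ct=red(t,(205,178,240,210));print(cs,ct)
k=tri(cs[0][0],ct[0][0]);print("knob",k,"on z=212 top",onz("top",ct[0][0],212),"side",onz("side",cs[0][0],212))
f=t.astype(int);hsv=cv2.cvtColor(t,cv2.COLOR_RGB2HSV)
big=cv2.resize(t[140:230,180:295,::-1],None,fx=6,fy=6,interpolation=cv2.INTER_CUBIC);cv2.imwrite("pics/topc.png",cv2.convertScaleAbs(big,alpha=1.4))
for p in((190,200),(225,165),(240,170),(230,180),(250,200),(238,203)):print(p,t[p[1],p[0]],hsv[p[1],p[0]])
E
```

```text
(((245.85000610351562, 168.0), 5.246283531188965), 71) (((222.03334045410156, 192.96665954589844), 7.2574286460876465), 106)
knob [544.66615882  78.69256805 211.94819107] on z=212 top [544.77788461  78.69385175 212.        ] side [544.54410476  78.58778615 212.        ]
(190, 200) [170 135   0] [ 24 255 170]
(225, 165) [115 114 109] [ 25  13 115]
(240, 170) [116 116 112] [ 30   9 116]
(230, 180) [19 20 20] [90 13 20]
(250, 200) [ 97 105 105] [ 90  19 105]
(238, 203) [ 94 102 104] [ 96  25 104]
```

View pics/topc.png

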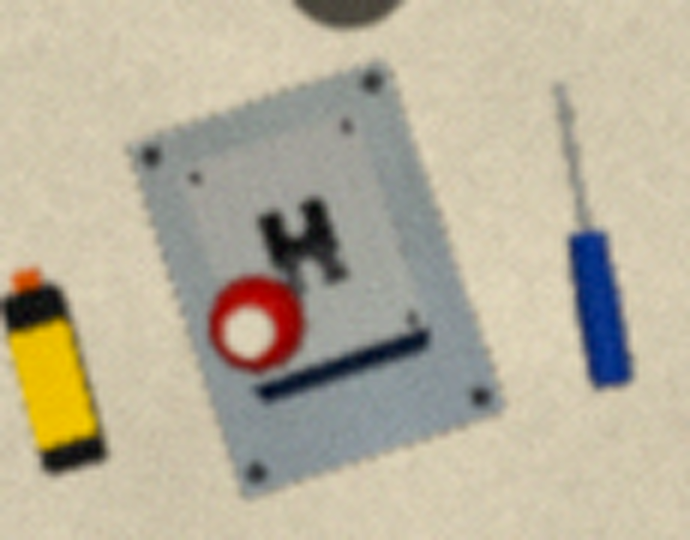

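The crop shows the plate corners at crop px (130,150), (383,62), (500,410), (247,495). Its screws are at (151,156), (373,82), (481,397), (256,472), the H is at (303,243), and the knob is at its rear left.

```bash
python3 - <<'E'
from h import *
F=lambda p:((p[0]+.5)/6-.5+180,(p[1]+.5)/6-.5+140)
for q in([(130,150),(383,62),(500,410),(247,495)],[(151,156),(373,82),(481,397),(256,472)]):
    w=np.array([onz("top",F(p),6)[:2] for p in q]);fl,fr,br,bl=w
    a=lambda v:np.arctan2(v[1],v[0])
    print("c",w.mean(0),"len",np.linalg.norm(fl-bl),np.linalg.norm(fr-br),"wid",np.linalg.norm(fl-fr),np.linalg.norm(bl-br),"yaw",a(fl-bl),a(fr-br),a(fl-fr)-np.pi/2,a(bl-br)-np.pi/2)
    c=w.mean(0);y=np.mean([a(fl-bl),a(fr-br),a(fl-fr)-np.pi/2,a(bl-br)-np.pi/2])
    R=np.array([[np.cos(y),-np.sin(y)],[np.sin(y),np.cos(y)]])
    print("yaw",y,"pred knob 2nd",c+R@[-47,31],"3rd",c+R@[47,-31], "knob local",R.T@(np.array([544.7,78.6])-c))
print("gate",onz("top",F((303,243)),106))
g=[onz("top",F(p),106)[:2] for p in((197,178),(347,125),(412,318))];print(g,(g[0]+g[2])/2)
E
```

```text
c [596.42769606  61.36554767] len 214.15754049428378 216.17872833223194 wid 157.1629815145409 153.56918697000944 yaw 0.3078228124825312 0.29114849741907284 0.3089221788928149 0.295981902159427
yaw 0.3009688477384615 pred knob 2nd [542.35054396  77.03914396] 3rd [650.50484817  45.69195138] knob local [-44.29344368  31.79420913]
c [597.714933    61.15035816] len 195.82464295974017 196.0759648099285 wid 137.19446209881286 136.60179947582796 yaw 0.30085550434877173 0.2978248816932148 0.29556409284232843 0.2937078775307389
yaw 0.29698808910376345 pred knob 2nd [543.700602    77.03909778] 3rd [651.729264    45.26161854] knob local [-45.58756867  32.20010409]
gate [600.09796072  61.1408196  106.        ]
[array([637.41294848, 117.64719192]), array([663.91698295,  35.92545381]), array([557.68655931,   3.70146412])] [597.5497539   60.67432802]
```

Call:
{"op": "carry_out", "data": {
  "targets": [
    {"dp": [15,-18,0],"yaw": 0},
    {"dp": [45,-54,0],"yaw": 0},
    {"dp": [85,-102,0],"yaw": -1.67},
    {"dp": [125,-150,0],"yaw": -1.67},
    {"dp": [165,-198,0],"yaw": -1.67},
    {"dp": [205,-246,0],"yaw": -1.67},
    {"dp": [245,-294,0],"yaw": -1.67},
    {"dp": [285,-342,0],"yaw": -1.67},
    {"dp": [325,-390,0],"yaw": -1.67},
    {"dp": [365,-438,0],"yaw": -1.67},
    {"dp": [400,-480,0],"yaw": -1.67},
    {"dp": [420,-504,0],"yaw": -1.67}
  ],
  "fingers": -1
}}

```text
clock: 1.6
eef_pos: [437.6, -3.2, 239.2]
tcp_rot: [-3.141, -0.0, 0.299]
contact_force: [0.0, -1.2, 0.4]
opening: -0.004
grasp_force: 0.0
```

Call:
{"op": "carry_out", "data": {
  "targets": [
    {"dp": [5,-20,0]},
    {"dp": [15,-40,8]},
    {"dp": [30,-46,20]},
    {"dp": [50,-46,30]},
    {"dp": [60,-46,34]},
    {"dp": [62,-46,34]},
    {"dp": [62,-46,34]}
  ]
}}

```text
schema error: expected keys dp, yaw
```

```bash
cat > loc.py <<'E'
from h import *
y=.297;R=np.array([[np.cos(y),-np.sin(y)],[np.sin(y),np.cos(y)]]);C=np.array([598,61.3])
def report(tag,side=(225,150,275,195),top=(200,165,260,215)):
    s=r.grab_frame("side");t=r.grab_frame("top");st=r.sense()
    try:
        a=red(s,side);b=red(t,top);k=tri(a[0][0],b[0][0]);print("knob loc",(R.T@(k[:2]-C)).round(1),k.round(1),a[1],b[1],np.round(b[0][0],1))
    except Exception as e:print("noknob",e)
    print("tcp loc",(R.T@(st["eef_pos"][:2]-C)).round(1),st["eef_pos"].round(1),st["tcp_rot"].round(3),"F",st["contact_force"].round(1),st["clock"])
    f=lambda im,x:cv2.resize(im[x[1]:x[3],x[0]:x[2],::-1],(400,400),interpolation=cv2.INTER_CUBIC)
    cv2.imwrite(f"pics/{tag}.png",cv2.convertScaleAbs(np.hstack([f(s,(200,120,300,220)),f(t,(180,140,280,240))]),alpha=1.4))
E
python3 -c "
from loc import *
report('a')"
```

```text
knob loc [-46.8  31.8] [544.   78.  212.3] 68 103 [222.3 193.4]
tcp loc [-172.   -14.8] [437.9  -3.2 239.2] [-3.141 -0.     0.3  ] F [ 0.4 -0.  -0.5] 1.7
```

View pics/a.png

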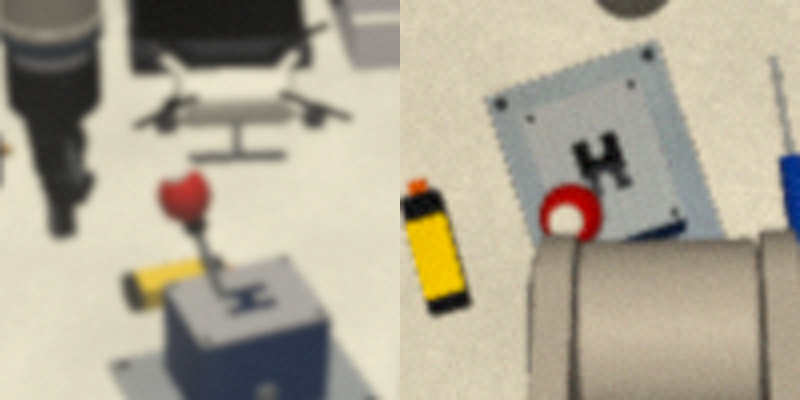

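The arm has not moved because the move was refused. The crop shows the gripper behind the knob in the side view, with the forearm starting to hide the top view. I'll repeat the move with `yaw` included.

Call:
{"op": "carry_out", "data": {
  "targets": [
    {"dp": [5,-20,0],"yaw": 0},
    {"dp": [15,-40,8],"yaw": 0},
    {"dp": [30,-46,20],"yaw": 0},
    {"dp": [50,-46,30],"yaw": 0},
    {"dp": [60,-46,34],"yaw": 0},
    {"dp": [62,-46,34],"yaw": 0},
    {"dp": [62,-46,34],"yaw": 0}
  ]
}}

```text
clock: 2.58
eef_pos: [482.7, 56.2, 205.3]
tcp_rot: [3.142, 0.0, 0.297]
contact_force: [-0.0, 0.4, 0.0]
opening: 0.001
grasp_force: 0.0
```

```bash
cat >> loc.py <<'E'
def side_only(z,box=(225,150,285,200)):
    s=r.grab_frame("side");st=r.sense()
    try:
        a=red(s,box);k=onz("side",a[0][0],z);print("knob side loc",(R.T@(k[:2]-C)).round(1),a)
    except Exception as e:print("noknob",e)
    print("tcp loc",(R.T@(st["eef_pos"][:2]-C)).round(1),st["eef_pos"].round(1),"F",st["contact_force"].round(1),st["clock"])
    cv2.imwrite(f"pics/s_{st['clock']:.2f}.png",cv2.convertScaleAbs(cv2.resize(s[120:240,180:320,::-1],None,fx=5,fy=5,interpolation=cv2.INTER_CUBIC),alpha=1.4))
E
python3 -c "
from loc import *
side_only(212)"; ls pics
```

```text
knob side loc [-46.1  32.2] (((245.85000610351562, 168.0), 5.246294975280762), 67)
tcp loc [-111.8   28.9] [482.6  56.2 205.4] F [0.7 0.7 0.2] 2.625
a.png
s_2.62.png
side0.npy
side0.png
top0.npy
top0.png
topc.png
```

Call:
{"op": "carry_out", "data": {
  "targets": [
    {"dp": [10,-2,0],"yaw": 0},
    {"dp": [20,-2,0],"yaw": 0},
    {"dp": [26,-2,0],"yaw": 0},
    {"dp": [30,-2,0],"yaw": 0},
    {"dp": [33,-2,0],"yaw": 0},
    {"dp": [36,-2,0],"yaw": 0},
    {"dp": [39,-2,0],"yaw": 0},
    {"dp": [42,-2,0],"yaw": 0},
    {"dp": [42,-2,0],"yaw": 0}
  ]
}}

```text
clock: 3.75
eef_pos: [522.2, 70.8, 205.2]
tcp_rot: [-3.141, 0.001, 0.297]
contact_force: [-4.3, -0.3, 3.5]
opening: -0.001
grasp_force: 2.1
```

```bash
python3 -c "
from loc import *
side_only(214)"; ls pics
```

```text
knob side loc [-31.2  36.9] (((249.3297882080078, 165.96807861328125), 4.782952785491943), 61)
tcp loc [-69.8  31.2] [522.2  70.7 205.2] F [-4.1 -0.4  2.2] 3.8
a.png
s_2.62.png
s_3.80.png
side0.npy
side0.png
top0.npy
top0.png
topc.png
```

Call:
{"op": "carry_out", "data": {
  "targets": [
    {"dp": [2,0,0],"yaw": 0},
    {"dp": [4,0,0],"yaw": 0},
    {"dp": [6,0,0],"yaw": 0},
    {"dp": [8,0,0],"yaw": 0},
    {"dp": [10,0,0],"yaw": 0},
    {"dp": [12,0,0],"yaw": 0},
    {"dp": [14,0,0],"yaw": 0},
    {"dp": [14,0,0],"yaw": 0},
    {"dp": [14,0,0],"yaw": 0}
  ]
}}

```text
clock: 4.92
eef_pos: [535.9, 74.9, 205.3]
tcp_rot: [3.142, -0.0, 0.297]
contact_force: [-0.3, 0.4, 0.2]
opening: 0.003
grasp_force: 0.0
```

```bash
python3 -c "
from loc import *
side_only(218)"
```

```text
knob side loc [ 2.8 37.6] (((258.25, 163.0), 5.6181511878967285), 70)
tcp loc [-55.5  31.2] [535.8  74.9 205.3] F [-0.  -0.1  0.3] 4.975
```

Call:
{"op": "carry_out", "data": {
  "targets": [
    {"dp": [-15,0,0],"yaw": 0},
    {"dp": [-25,-20,0],"yaw": 0},
    {"dp": [-25,-45,0],"yaw": 0},
    {"dp": [-10,-62,0],"yaw": 0},
    {"dp": [15,-66,0],"yaw": 0},
    {"dp": [40,-66,0],"yaw": 0},
    {"dp": [55,-66,0],"yaw": 0},
    {"dp": [55,-66,0],"yaw": 0},
    {"dp": [55,-66,0],"yaw": 0}
  ]
}}

```text
clock: 6.1
eef_pos: [568.3, 153.9, 205.0]
tcp_rot: [-3.142, 0.001, 0.297]
contact_force: [-0.1, -0.0, -0.2]
opening: -0.002
grasp_force: 0.0
```

```bash
python3 -c "
from loc import *
side_only(218); report('b')"
```

```text
knob side loc [ 3.3 37.4] (((258.3999938964844, 163.0), 5.491917610168457), 68)
tcp loc [-1.3 97.2] [568.3 153.8 205.1] F [ 0.6  0.1 -0.2] 6.15
knob loc [ 1.7 34.1] [589.6  94.4 220.4] 68 98 [216.1 177.6]
tcp loc [-1.1 97.1] [568.5 153.8 205.3] [-3.142  0.     0.297] F [-0.  -0.3 -0.5] 6.25
```

View pics/b.png

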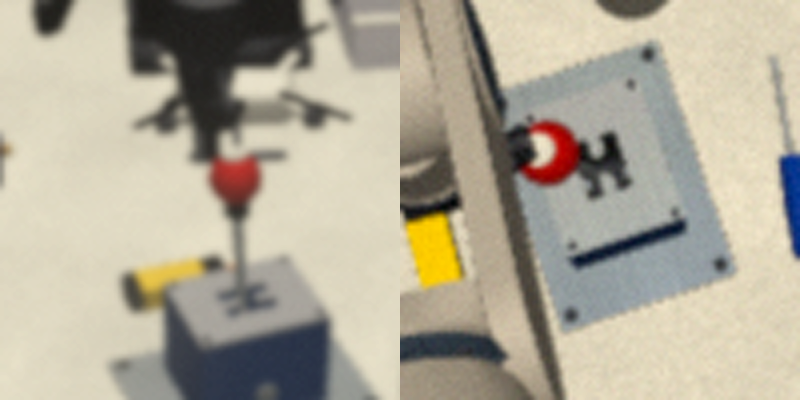

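The lever is in left neutral: the side view shows the knob upright at crop (235,178), and the top view shows it at (547,152) with the fingertip just to its left. Next is the sideways push.

Call:
{"op": "carry_out", "data": {
  "targets": [
    {"dp": [2,10,0],"yaw": 0},
    {"dp": [2,18,0],"yaw": 0},
    {"dp": [2,24,0],"yaw": 0},
    {"dp": [2,28,0],"yaw": 0},
    {"dp": [2,32,0],"yaw": 0},
    {"dp": [2,36,0],"yaw": 0},
    {"dp": [2,40,0],"yaw": 0},
    {"dp": [2,44,0],"yaw": 0},
    {"dp": [2,48,0],"yaw": 0},
    {"dp": [2,52,0],"yaw": 0},
    {"dp": [2,55,0],"yaw": 0},
    {"dp": [2,55,0],"yaw": 0}
  ]
}}

```text
clock: 7.75
eef_pos: [587.3, 101.8, 205.4]
tcp_rot: [3.141, -0.0, 0.297]
contact_force: [-0.7, -0.1, 1.7]
opening: 0.002
grasp_force: 1.2
```

```bash
python3 -c "
from loc import *
report('c',(225,150,300,200))"
```

```text
knob loc [ -7.5 -11.1] [594.1  48.5 233.8] 68 6 [231.5 175. ]
tcp loc [ 1.7 42. ] [587.3 102.  205.4] [ 3.141 -0.     0.297] F [-0.  -0.3  3.4] 7.85
```

Call:
{"op": "carry_out", "data": {
  "targets": [
    {"dp": [0,4,0],"yaw": 0},
    {"dp": [0,8,0],"yaw": 0},
    {"dp": [0,12,0],"yaw": 0},
    {"dp": [0,16,0],"yaw": 0},
    {"dp": [0,20,0],"yaw": 0},
    {"dp": [0,23,0],"yaw": 0},
    {"dp": [0,25,0],"yaw": 0},
    {"dp": [0,25,0],"yaw": 0}
  ]
}}

```text
clock: 8.85
eef_pos: [594.2, 77.9, 205.0]
tcp_rot: [-3.142, 0.001, 0.297]
contact_force: [-0.3, 0.4, 0.3]
opening: 0.005
grasp_force: 0.0
```

```bash
python3 -c "
from loc import *
side_only(218,(225,150,300,210))"
```

```text
knob side loc [  4.  -13.1] (((264.0, 170.5), 5.590270042419434), 61)
tcp loc [ 1.3 17.1] [594.2  78.1 205. ] F [-0.2 -1.1 -0.5] 8.9
```

Call:
{"op": "carry_out", "data": {
  "targets": [
    {"dp": [0,3,0],"yaw": 0},
    {"dp": [0,5,0],"yaw": 0},
    {"dp": [0,7,0],"yaw": 0},
    {"dp": [0,9,0],"yaw": 0},
    {"dp": [0,10,0],"yaw": 0},
    {"dp": [0,10,0],"yaw": 0}
  ]
}}

```text
clock: 9.65
eef_pos: [597.4, 68.5, 205.3]
tcp_rot: [3.141, -0.0, 0.297]
contact_force: [0.4, -1.0, 0.4]
opening: 0.001
grasp_force: 0.0
```

```bash
python3 -c "
from loc import *
side_only(218,(225,150,300,210))"
```

```text
knob side loc [  3.8 -22.8] (((265.0, 172.0), 5.831051826477051), 61)
tcp loc [1.6 7.1] [597.4  68.5 205.3] F [-0.2  0.1 -0.2] 9.7
```

Call:
{"op": "carry_out", "data": {
  "targets": [
    {"dp": [0,-10,0],"yaw": 0},
    {"dp": [0,-30,0],"yaw": 0},
    {"dp": [0,-55,0],"yaw": 0},
    {"dp": [-5,-70,0],"yaw": 0},
    {"dp": [-10,-75,0],"yaw": 0},
    {"dp": [-10,-75,0],"yaw": 0}
  ]
}}

```text
clock: 10.45
eef_pos: [565.3, 137.5, 205.3]
tcp_rot: [3.141, 0.0, 0.298]
contact_force: [-0.1, 0.6, 0.3]
opening: -0.002
grasp_force: 0.0
```

```bash
python3 -c "
from loc import *
report('d',(225,150,300,210),(200,155,260,215))"
```

```text
knob loc [  1.5 -28.5] [607.7  34.5 218.1] 58 117 [236.5 170.9]
tcp loc [-8.4 81.8] [566.  137.  205.4] [ 3.141 -0.     0.297] F [ 0.4  0.4 -0.3] 10.55
```

View pics/d.png

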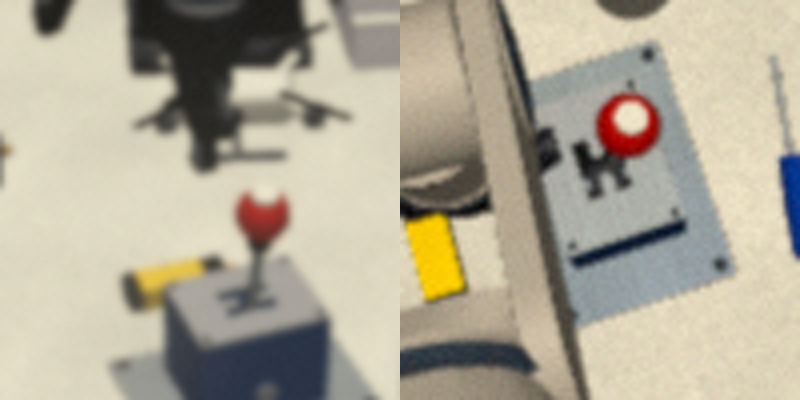

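The knob now stands in right neutral at local (1.5, -28.5), shown at top crop (628,125). I'll go round behind it.

Call:
{"op": "carry_out", "data": {
  "targets": [
    {"dp": [-20,0,0],"yaw": 0},
    {"dp": [-50,10,0],"yaw": 0},
    {"dp": [-62,40,0],"yaw": 0},
    {"dp": [-62,75,0],"yaw": 0},
    {"dp": [-62,100,0],"yaw": 0},
    {"dp": [-62,110,0],"yaw": 0},
    {"dp": [-62,110,0],"yaw": 0}
  ]
}}

```text
clock: 11.42
eef_pos: [538.8, 13.6, 205.2]
tcp_rot: [-3.141, 0.0, 0.295]
contact_force: [0.5, 0.4, 0.4]
opening: 0.001
grasp_force: 0.0
```

```bash
python3 -c "
from loc import *
side_only(218,(225,150,300,210))"
```

```text
knob side loc [  0.3 -31.1] (((265.0, 173.5), 5.590270042419434), 59)
tcp loc [-70.5 -27.7] [538.7  14.2 205.2] F [-0.2  0.3 -0.7] 11.475
```

Call:
{"op": "carry_out", "data": {
  "targets": [
    {"dp": [12,1,0],"yaw": 0},
    {"dp": [24,1,0],"yaw": 0},
    {"dp": [30,1,0],"yaw": 0},
    {"dp": [34,1,0],"yaw": 0},
    {"dp": [37,1,0],"yaw": 0},
    {"dp": [40,1,0],"yaw": 0},
    {"dp": [43,1,0],"yaw": 0},
    {"dp": [46,1,0],"yaw": 0},
    {"dp": [49,1,0],"yaw": 0},
    {"dp": [49,1,0],"yaw": 0}
  ]
}}

```text
clock: 12.72
eef_pos: [585.9, 27.3, 205.2]
tcp_rot: [3.142, 0.0, 0.297]
contact_force: [-2.2, -1.6, 2.1]
opening: -0.001
grasp_force: 1.5
```

```bash
python3 -c "
from loc import *
side_only(216,(225,150,310,210))"
```

```text
knob side loc [ 17.4 -28.2] (((269.25, 172.5), 4.5070390701293945), 40)
tcp loc [-21.6 -28.9] [585.8  27.4 205.2] F [-2.2 -2.1  2.1] 12.775
```

Moving freely with light force, so I'll carry on.

Call:
{"op": "carry_out", "data": {
  "targets": [
    {"dp": [2,0,0],"yaw": 0},
    {"dp": [4,0,0],"yaw": 0},
    {"dp": [6,0,0],"yaw": 0},
    {"dp": [8,0,0],"yaw": 0},
    {"dp": [10,0,0],"yaw": 0},
    {"dp": [12,0,0],"yaw": 0},
    {"dp": [14,0,0],"yaw": 0},
    {"dp": [16,0,0],"yaw": 0},
    {"dp": [16,0,0],"yaw": 0}
  ]
}}

```text
clock: 13.9
eef_pos: [601.4, 32.2, 205.3]
tcp_rot: [3.142, -0.0, 0.297]
contact_force: [0.3, 0.1, 0.2]
opening: 0.001
grasp_force: 0.0
```

```bash
python3 -c "
from loc import *
side_only(212,(225,150,320,210))"
```

```text
knob side loc [ 48.8 -27.5] (((277.5, 171.5), 5.700977325439453), 69)
tcp loc [ -5.4 -28.8] [601.3  32.1 205.3] F [0.1 0.2 0.2] 13.95
```

It clicked home at about 48 mm. I'll withdraw and check.

Call:
{"op": "carry_out", "data": {
  "targets": [
    {"dp": [-15,0,0],"yaw": 0},
    {"dp": [-40,0,0],"yaw": 0},
    {"dp": [-75,0,0],"yaw": 0},
    {"dp": [-110,0,-10],"yaw": 0},
    {"dp": [-135,0,-20],"yaw": 0},
    {"dp": [-150,0,-30],"yaw": 0},
    {"dp": [-150,0,-30],"yaw": 0},
    {"dp": [-150,0,-30],"yaw": 0}
  ]
}}

```text
clock: 14.95
eef_pos: [458.4, -11.7, 235.3]
tcp_rot: [3.141, -0.001, 0.297]
contact_force: [-0.1, 0.1, -0.2]
opening: -0.001
grasp_force: 0.0
```

```bash
python3 -c "
from loc import *
report('e',(225,150,320,210),(200,140,260,215))"
```

```text
knob loc [ 48.1 -29.2] [652.6  47.5 213.3] 71 106 [231.8 156.4]
tcp loc [-154.9  -28.8] [458.3 -11.6 235. ] [-3.141  0.     0.297] F [-0.3 -0.7 -0.1] 15.05
```

View pics/e.png

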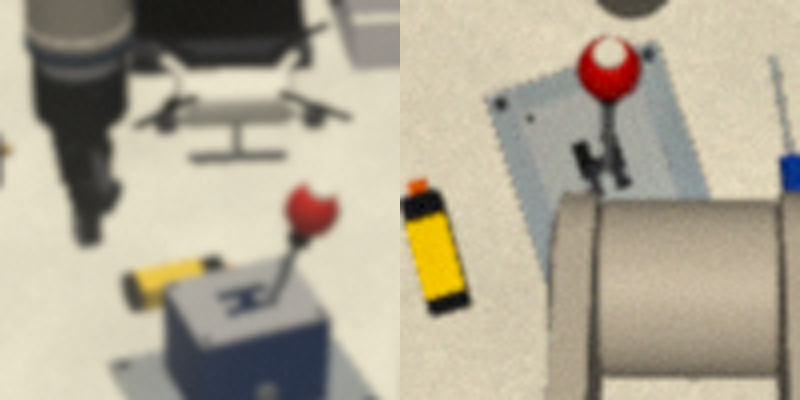

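The lever is fully home in third, with the knob at local (48, -29). The hand is clear and the battery and screwdriver have not moved.

```bash
python3 -c "
from rig import r
print(r.sign_off())"
```

```text
the job is handed in; nothing more can be done
None
```

I shifted the lever from second through neutral and across into third, where the last pictures show it fully home, then withdrew the hand and handed the job in at about 15 s (no verdict was returned).

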